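# Mark the aluminium plate with the sprung hand punch

### The job

Take the orange-handled marking punch from its blue stand and press it upright inside the red ring on the aluminium plate with a steady force of about 14 N (never more than 20) for about a second, without sliding it or shifting the plate. Lift it straight off, then set it, not drop it, back upright and fully down in its stand and let go; leave the other things where they are.

Things in the scene. Friction and masses are not known exactly. Their poses are not given: they have to be found in the camera images.
- punch: marking punch, 0.2 kg, upright in its stand. Origin: centre of the collar's underside, z up the punch. Collar: steel disc 44 mm wide, z 0 to 8. Square orange grip 26 x 26 mm, z 8 to 58 (crown to 63), flat sides facing its x and y. Below: barrel 18 mm wide, z 0 to -25, a brass sleeve 13 mm wide, then a flat steel nose 10 mm wide, whose face may lie from z -36 to -54 mm (see punch_nose)
- punch_nose (a point): point on the punch's axis 45 mm below its origin: middle of the range of the nose's face, not the face itself. The sleeve is clamped at a depth that differs each time by up to 9 mm either way and is not reported: feel for contact. The nose yields on a spring, 5 N per mm from zero at first touch, hard stop after 6 mm
- stand: blue block, 70 x 70 x 60 mm high, fixed to the desk, with an upright round hole 23 mm wide right through its centre; the punch's barrel hangs in the hole with 2.5 mm play all round and its collar rests on the top. Origin at the centre of the underside; the seated punch's origin is 60 mm above it.
- plate: loose aluminium plate 80 x 56 x 4 mm, 90 g, lying flat on the bench block with nothing to hold it but friction. Origin at the centre of its underside, x along its length, z up.
- plate_mark (a point): the black cross in the centre of the red ring, on the plate's top face, 16 mm along +x and 7 mm along -y from the plate's centre; the ring is 20 mm wide inside
- bench_block: dark steel block 110 x 90 x 22 mm high, fixed to the desk, carrying the plate. Origin at the centre of its underside.
- tape_measure: bystander: orange tape measure 36 x 69 x 62 mm high, loose; origin at the centre of its underside
- usb_stick: bystander: red memory stick 18 x 56 x 8 mm, loose; origin at the centre of its underside
- heatsink: bystander: black finned heat sink 40 x 40 x 22 mm, loose; origin at the centre of its underside
Not all that is in view belongs to the job. What is meant by the punch is not green, and is the larger of those in its own colour.

How it is judged:
On the way, in this order (a step that is already met when the one before it is completed fails the run):
1. the held punch is pressed upright inside the red ring with 10.5 to 17.5 N for 0.6 s (axis within 5 mm of the cross, within 0.07 rad of vertical) (contact force between punch and plate between 10.5 and 17.5 N and horizontal distance between punch_nose and plate_mark below 0.005 m and angle between punch's own z axis and vertical below 0.07 rad and contact force between the fingers and punch above 1 N), for 0.6 s.
2. the punch is lifted clear of the plate (its middle nose point at least 20 mm above the plate's underside, no contact) (z of punch_nose in the frame of plate above 0.02 m and contact force between punch and plate below 0.1 N), for 0.2 s.
3. the punch is down in its stand (within 6 mm of seated height, within 6 mm of the hole's axis) while still held (z of punch in the frame of stand below 0.066 m and horizontal distance between punch and stand below 0.006 m and contact force between the fingers and punch above 1 N), for 0.05 s.
At the end, for the whole second after the job is handed in: the punch stands at rest in its stand, its origin 56 to 63 mm above the stand's underside, within 5 mm of the hole's axis and 0.08 rad of vertical; the plate lies within 4 mm of where it lay at the start, at rest (z of punch in the frame of stand between 0.056 and 0.063 m and horizontal distance between punch and stand below 0.005 m and angle between punch's own z axis and vertical below 0.08 rad and linear speed of each of punch, plate below 0.02 m/s and distance of plate from where it was at the start of the episode below 0.004 m); the robot touches nothing.
It fails at once if the punch presses the plate with more than 20 N (contact force between punch and plate above 20 N).
It fails at once if the punch presses (over 2 N) with its axis more than 7 mm from the cross: a stray mark, or it has slid (contact force between punch and plate above 2 N and horizontal distance between punch_nose and plate_mark above 0.007 m).
It fails at once if the punch presses (over 4 N) while more than 0.1 rad off vertical (contact force between punch and plate above 4 N and angle between punch's own z axis and vertical above 0.1 rad).
It fails at once if the plate is shifted more than 4 mm (distance of plate from where it was at the start of the episode above 0.004 m).
It fails at once if a bystander is moved more than 15 mm (distance of any of tape_measure, usb_stick, heatsink from where it was at the start of the episode above 0.015 m).
It also fails if it takes over 61 s, if anything falls off the work surface, if the arm or the gripper's body presses on something with over 40 N, if the wrist force passes 120 N, or if a joint passes its speed limit or range.

### The arm

A 6-joint arm with a two-finger parallel gripper is mounted at the origin on a cart in front of the work surface, level with it; the furniture and walls round the work are solid. World frame = base frame: x ahead of the robot, y to its left, z up, the work surface at z = 0. Lengths are in m, angles in rad, forces in N, time in s.
With the tool pointing down it reaches from about 0.425 to 0.95 m from the base axis. Payload 3.5 kg.
Tool frame: the origin (TCP) lies at the very end of the fingers, on their centre line; the grasp point (between the pads) lies 19 mm behind it; z points along the fingers, y is the line along which they close (so a half turn about z gives the same grasp; the last joint's range is limited). The gripper opens to 85 mm and grips with 20 to 120 N. Pads are 22 mm wide; open, the fingers measure 114 mm over their backs; the gripper's body (76 mm by 85 mm) begins 54 mm behind the grasp point. The pads swing forward as they close: fully open they stand 13 mm farther back than shut.
Start: joints at [-1.31, 0.286, 1.577, -0, 1.279, -0.15], TCP at [0.27, -0.619, 0.231] pointing down, gripper open.
Joint ranges: [-2.77, 2.77], [-0.9, 2.22], [0.21, 2.48], [-1.53, 4.67], [0.24, 2.81], [-2.84, 2.84]. Speed limits (rad/s): [2.79, 2.79, 3.14, 3.14, 3.14, 3.14].

### API

Orientations are given as a unit quaternion [x, y, z, w].
In Python, from plant import ctrl gives the robot as it stands.
- The arm moves only by the tool carry_out, never from a script. Its argument "deltas" is one flat list of numbers, 6 for each row, row after row: the shift along the tool's x, y, z in m, then the turn, a rotation vector about the tool's x, y, z in rad. A call has 1 to 5 rows; each row is the pose to reach, as a shift and turn from the pose commanded when the call began, along the tool's axes at that moment; what a row does not reach only later rows make up. A row lasts 1/8 s, in which the tool goes at most 62.5 mm and 10.7 degrees, less where a joint would pass 70% of its speed; a pose out of reach is approached as far as the arm can. A call with a gripper value outside its range is refused whole. "grip" is the opening in per cent of the stroke, from 0 (shut) to 100 (fully open), set as the call begins (left out, the last holds). The fingers move at their own pace and stop on an object; "grip_force" is the grip in N (left out, the last holds). Time passes only in rows, so rows that repeat a pose let the fingers close. It gives the time, the measured TCP pose, the force, the opening and the grip force at its end, in the units of the state.
- ctrl.get_state(): the state, without advancing time (a new reading comes with each control period).
- ctrl.read_camera(name): name is "scene" or "top" or "wrist"; returns (picture, depth): 400x640x3 uint8, red, green, blue; 400x640 float32, m along the optical axis (not along the pixel's ray), 0 where there is no reading.
- ctrl.camera_model(name): a dict with "intrinsics" (3x3 intrinsics, pixels), "k1" (the pictures are not rectified: a ray, as slopes to the right and down, at radius r is drawn at 1 + k1 r^2 times it, then the intrinsics apply), "extrinsics" (4x4, takes a point from world to camera coordinates); the wrist camera has in their place "hand_eye" (4x4, takes a point from camera to tool coordinates, whose origin is the TCP and whose axes are the flange's). Camera axes: x right, y down, z forward; pixel columns grow to the right and rows downward; lengths in m; the calibration is good to about 2 mm. A picture is of the moment at which its call begins: read the wrist's pose just before it. camera_model takes no time and is no camera call.
- ctrl.sign_off(): hands the job in; it is judged then, once.
Trained networks look in the newest picture that a camera, given by its name, has taken for a name from the list of things; names that differ only in an ending like _2 or _b are one class to them, and where a whole thing is asked for, a point or a joint stands for the part that bears it (a point fixed in the world has none). Each returns a list of dicts, best first, with "score" (0 to 1); they miss things now and then, are a little off and sometimes report something else, mostly with a low value. They report only what shows in the picture. A call takes as long as a camera call. They do not tell look-alikes from the thing itself.
- ctrl.find_in(camera, query): "uv" ([column, row] in pixels, amid what is visible of it).
The state is a dict: "time": time; "qpos": joint angles; "dq": joint speeds; "joint_efforts": joint torques, N m; "eef_pos": TCP position; "tcp_rot": TCP orientation; "contact_force": force on the tool from outside, world axes, zero at the start; "wrist_torque": the same for the moment, N m; "opening": opening from 0.0 (shut) to 1.0 (fully open); "finger_force": force on a finger pad.
Only numpy, scipy, OpenCV 4.12 (cv2) and the standard library are available. Lean on these libraries where they do the work, as an engineer would, in place of code of your own. Each camera call takes 0.05 s, during which the arm holds its last target. There are 200 camera calls.

## Working session

There is one attempt and no reset: what is moved stays moved. The work goes in short steps, Python scripts to look and compute and a tool call to move; the robot and the scene stay as the last step left them, time stands still between calls to the robot, and variables do not carry over. Pictures are saved under pics/ and viewed, at most 10 in all, crops included, and the job is handed in when it is done.

Besides the shell and the picture viewer there is one more tool, called after "Emit:" by a JSON object that holds its "op" and its "data", one argument or row to a line. carry_out: Moves the arm, as the interface text tells. Its arguments: {"type":"object","properties":{"deltas":{"type":"array"},"grip":{"type":"number"},"grip_force":{"type":"number"}},"required":["deltas"]}

```bash
mkdir -p pics; ls; python3 - <<'E'
from plant import ctrl
import cv2,numpy as np
s=ctrl.get_state();print({k:np.round(v,4).tolist() for k,v in s.items()})
for c in("scene","top"):
    im,d=ctrl.read_camera(c);cv2.imwrite(f"pics/{c}1.png",im[...,::-1]);np.save(f"{c}_d.npy",d);np.save(f"{c}_im.npy",im)
    m=ctrl.camera_model(c);print(c,{k:np.round(v,4).tolist() for k,v in m.items()})
    for q in("punch","stand","plate","plate_mark","bench_block","tape_measure"):
        print(q,[(np.round(r["uv"]).tolist(),round(r["score"],2)) for r in ctrl.find_in(c,q)][:4])
print(ctrl.camera_model("wrist"))
E
```

```text
pics
{'time': 0.0, 'qpos': [-1.31, 0.2872, 1.5782, 0.0, 1.2786, -0.15], 'dq': [0.0005, 0.0001, -0.0007, -0.0002, -0.0002, -0.0002], 'joint_efforts': [-0.0001, -40.5976, -29.2626, -0.0001, 0.0058, 0.0], 'eef_pos': [0.2694, -0.6182, 0.2299], 'tcp_rot': [0.979, 0.204, -0.0001, -0.0012], 'contact_force': [0.0514, -0.4854, 0.1455], 'wrist_torque': [0.0129, 0.0159, -0.0367], 'finger_force': 0.0, 'opening': 1.0013}
scene {'intrinsics': [[381.6719, 0.0, 323.711], [0.0, 381.6719, 201.8835], [0.0, 0.0, 1.0]], 'k1': -0.0184, 'extrinsics': [[-0.477, -0.8789, 0.004, 0.2279], [-0.6686, 0.3599, -0.6508, 0.4972], [0.5705, -0.3131, -0.7592, 0.6348], [0.0, 0.0, 0.0, 1.0]]}
punch [([266.0, 276.0], 0.91), ([227.0, 295.0], 0.88), ([263.0, 254.0], 0.5)]
stand [([273.0, 289.0], 0.86), ([380.0, 232.0], 0.51)]
plate []
plate_mark [([381.0, 232.0], 0.76)]
bench_block [([372.0, 241.0], 0.73)]
tape_measure [([315.0, 185.0], 0.55)]
top {'intrinsics': [[385.1242, 0.0, 324.6375], [0.0, 385.1242, 196.6232], [0.0, 0.0, 1.0]], 'k1': -0.0163, 'extrinsics': [[-0.0027, -1.0, -0.0095, -0.0812], [-0.9887, 0.0041, -0.15, 0
[... 164 characters left out ...]
.24)]
plate [([364.0, 238.0], 0.59)]
plate_mark [([366.0, 234.0], 0.57)]
bench_block [([357.0, 230.0], 0.87)]
tape_measure [([329.0, 161.0], 0.59)]
{'intrinsics': array([[302.27515894,   0.        , 316.55334277],
       [  0.        , 302.27515894, 195.66422568],
       [  0.        ,   0.        ,   1.        ]]), 'k1': -0.055077913754838885, 'hand_eye': array([[ 2.07496714e-04, -9.60911655e-01, -2.76855104e-01,
         6.99003772e-02],
       [ 9.99999978e-01,  1.87744637e-04,  9.78515433e-05,
        -9.52064856e-05],
       [-4.20486274e-05, -2.76855118e-01,  9.60911672e-01,
        -1.42637090e-01],
       [ 0.00000000e+00,  0.00000000e+00,  0.00000000e+00,
         1.00000000e+00]])}
```

View pics/scene1.png

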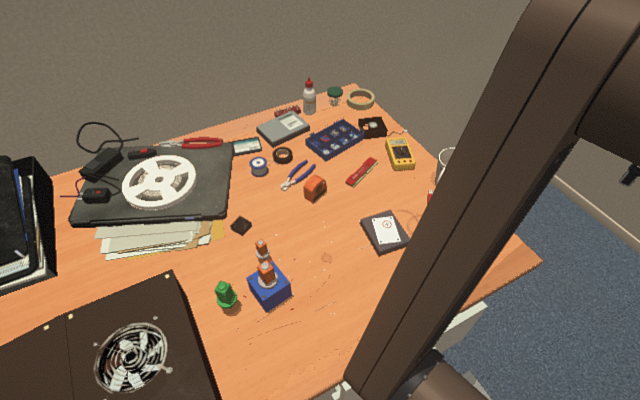

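View pics/top1.png

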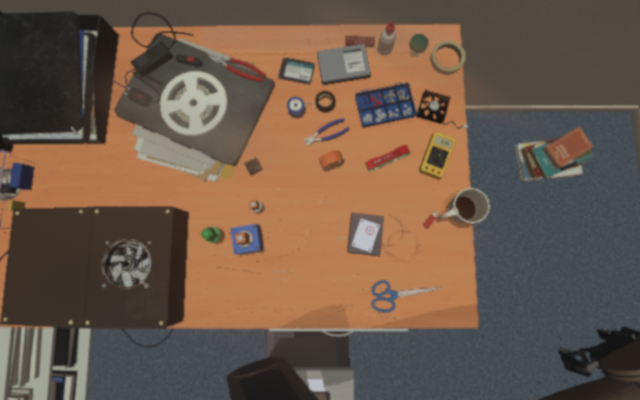

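Candidates in the scene view: an orange-handled punch in the blue stand (266,273), a smaller orange one behind it (262,249), and a green one (226,295). The one in the stand fits, because it is orange, the larger of the two, and stands in the blue block. I'll confirm this in a crop.

```bash
cat > h.py <<'E'
import numpy as np,cv2
from scipy.spatial.transform import Rotation as R
from plant import ctrl
def cam(name,s=None):
    m=ctrl.camera_model(name);K=np.array(m["intrinsics"])
    if name=="wrist":
        T=np.eye(4);T[:3,:3]=R.from_quat(s["tcp_rot"]).as_matrix();T[:3,3]=s["eef_pos"];C=T@np.array(m["hand_eye"])
    else: C=np.linalg.inv(m["extrinsics"])
    return K,np.array([m["k1"],0,0,0.]),C
def rays(c,uv):
    K,D,C=c;p=cv2.undistortPoints(np.float64(uv).reshape(-1,1,2),K,D)[:,0]
    return np.c_[p,np.ones(len(p))]
def atz(c,uv,z):
    r=rays(c,uv)@c[2][:3,:3].T;o=c[2][:3,3];return o+r*((z-o[2])/r[:,2])[:,None]
def cloud(c,d):
    v,u=np.mgrid[:d.shape[0],:d.shape[1]]
    r=rays(c,np.c_[u.ravel(),v.ravel()])*d.reshape(-1,1)
    return (r@c[2][:3,:3].T+c[2][:3,3]).reshape(*d.shape,3)
def proj(c,P):
    K,D,C=c;W=np.linalg.inv(C);return cv2.projectPoints(np.float64(P).reshape(-1,3),W[:3,:3],W[:3,3],K,D)[0][:,0]
E
python3 - <<'E'
from h import *
im=np.load("scene_im.npy")
a=cv2.resize(im[215:325,190:310],None,fx=5,fy=5,interpolation=cv2.INTER_CUBIC)
cv2.imwrite("pics/crop1.png",a[...,::-1])
for n in("scene","top"):
    c=cam(n);im=np.load(n+"_im.npy");d=np.load(n+"_d.npy");P=cloud(c,d)
    h=cv2.cvtColor(im,cv2.COLOR_RGB2HSV).astype(int)
    box=(P[...,0]>.3)&(P[...,0]<.8)&(abs(P[...,1])<.4)&(d>0)
    blue=box&(h[...,0]>105)&(h[...,0]<130)&(h[...,1]>140)&(P[...,2]>.05)&(P[...,2]<.07)&(P[...,1]>.0)
    p=P[blue];print(n,"stand",len(p),p.mean(0),np.median(p,0),cv2.minAreaRect(np.float32(p[:,:2]*1000)))
    for nm,lo,hi in(("blk",.012,.024),("plate",.023,.035)):
        near=box&(P[...,2]>lo)&(P[...,2]<hi)&(P[...,0]>.35)&(P[...,0]<.6)&(P[...,1]<-.1)&(P[...,1]>-.3)
        if nm=="plate": near&=(h[...,2]>130)
        p=P[near];print(nm,len(p),p.mean(0),cv2.minAreaRect(np.float32(p[:,:2]*1000)))
    uv={"scene":[[263,254],[227,295],[381,232],[388,225]],"top":[[255,206],[210,235],[366,234],[370,231]]}[n]
    print(np.round(atz(c,uv[:2],.03),3),np.round(atz(c,uv[2:],.026),3))
E
```

```text
scene stand 92 [0.50617669 0.14342447 0.0609472 ] [0.50904187 0.15199738 0.06084697] ((502.9319763183594, 129.32908630371094), (55.75773239135742, 66.31163024902344), 11.700129508972168)
blk 618 [ 0.50652059 -0.18816735  0.02137128] ((513.2490234375, -195.63645935058594), (91.69670867919922, 112.39008331298828), 83.10675048828125)
plate 619 [ 0.51016472 -0.19557135  0.02666095] ((515.5748291015625, -198.42288208007812), (82.5517578125, 101.65935516357422), 83.04545593261719)
[[0.586 0.107 0.03 ]
 [0.524 0.219 0.03 ]] [[ 0.508 -0.18   0.026]
 [ 0.518 -0.209  0.026]]
top stand 0 [nan nan nan] [nan nan nan] ((0.0, 0.0), (0.0, 0.0), 0.0)
blk 602 [ 0.50762033 -0.19630083  0.02169555] ((457.7488098144531, -201.92251586914062), (229.0876922607422, 112.20561981201172), 7.93247652053833)
plate 611 [ 0.50697909 -0.19416859  0.02689944] ((514.18212890625, -201.1478271484375), (76.25282287597656, 101.82405090332031), 79.06444549560547)
[[0.587 0.11  0.03 ]
 [0.507 0.232 0.03 ]] [[ 0.509 -0.196  0.026]
 [ 0.517 -0.207  0.026]]<stdin>:10: RuntimeWarning: Mean of empty slice.
  ret = um.true_divide(
  return _methods._mean(a, axis=axis, dtype=dtype,
```

View pics/crop1.png

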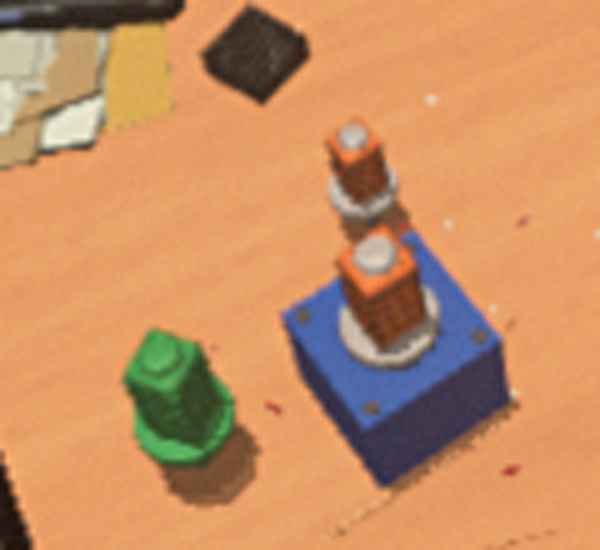

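The crop confirms it: the larger orange punch stands in the blue block, with the smaller orange one behind it and the green one to the left. Next I'll look at the plate from above with the wrist camera, on the way to the stand.

```bash
cat >> h.py <<'E'
def go(p,yaw,s=None):
    "delta from the measured pose to TCP p, tool x at yaw, tool down"
    s=s or ctrl.get_state();A=R.from_quat(s["tcp_rot"])
    B=R.from_matrix(np.array([[np.cos(yaw),np.sin(yaw),0],[np.sin(yaw),-np.cos(yaw),0],[0,0,-1]]))
    t=A.inv().apply(np.array(p)-s["eef_pos"]);w=(A.inv()*B).as_rotvec()
    print("delta",np.round(t,4).tolist(),np.round(w,4).tolist(),"pos",np.round(s["eef_pos"],4),"t",s["time"])
E
python3 -c "
from h import *
go([.49,-.2,.2],.2)"
```

```text
delta [0.3693, -0.2959, 0.0313] [-0.0, 0.0, 0.2108] pos [ 0.2696 -0.6188  0.2313] t 0.7
```

Emit:
{"op": "carry_out", "data": {
  "deltas": [0.046,-0.037,0.004,0,0,0.04,0.092,-0.074,0.008,0,0,0.08,0.138,-0.111,0.012,0,0,0.12,0.185,-0.148,0.016,0,0,0.16,0.231,-0.185,0.02,0,0,0.21],
  "grip": 60
}}

```text
time: 1.32
eef_pos: [0.4082, -0.3553, 0.2115]
tcp_rot: [0.995, 0.099, 0.0, 0.0]
contact_force: [1.6, -0.4, 0.5]
opening: 0.599
finger_force: 0.0
```

```bash
python3 -c "
from h import *
go([.49,-.2,.2],.2)"
```

```text
delta [0.1109, -0.1361, 0.0115] [0.0007, -0.0006, -0.0011] pos [ 0.4082 -0.3553  0.2115] t 1.325
```

Emit:
{"op": "carry_out", "data": {
  "deltas": [0.037,-0.045,0.004,0,0,0,0.074,-0.09,0.008,0,0,0,0.111,-0.136,0.012,0,0,0,0.111,-0.136,0.012,0,0,0,0.111,-0.136,0.012,0,0,0]
}}

```text
time: 1.95
eef_pos: [0.4892, -0.2017, 0.1995]
tcp_rot: [0.995, 0.101, 0.0, 0.0]
contact_force: [-1.0, -0.2, 0.4]
opening: 0.604
finger_force: 0.0
```

```bash
cat > plate.py <<'E'
from h import *
import sys
s=ctrl.get_state();im,d=ctrl.read_camera("wrist");c=cam("wrist",s)
cv2.imwrite(f"pics/{sys.argv[1]}.png",im[...,::-1]);np.save(sys.argv[1]+"_im.npy",im);np.save(sys.argv[1]+"_d.npy",d)
print(np.round(s["eef_pos"],4),s["time"])
for q in("plate","plate_mark"):print(q,[(np.round(r["uv"],1).tolist(),round(r["score"],2),np.round(atz(c,[r["uv"]],.026),4).tolist()) for r in ctrl.find_in("wrist",q)][:3])
h=cv2.cvtColor(im,cv2.COLOR_RGB2HSV).astype(int);P=cloud(c,d)
w=((P[...,2]>.015)&(P[...,2]<.035)&(h[...,1]<60)&(h[...,2]>120)&(abs(P[...,0]-.515)<.06)&(abs(P[...,1]+.2)<.06)).astype(np.uint8)
w=cv2.morphologyEx(w,cv2.MORPH_CLOSE,np.ones((25,25)))
k=max(cv2.findContours(w,0,2)[0],key=cv2.contourArea)
print("z",np.median(P[w>0],0));m=atz(c,k[:,0],.026)[:,:2]*1000
print("plate",cv2.minAreaRect(np.float32(m)))
red=(((h[...,0]<10)|(h[...,0]>170))&(h[...,1]>90)&(w>0)).astype(np.uint8)
v,u=np.nonzero(red);g=atz(c,np.c_[u,v],.026)[:,:2]*1000
print("ring",len(g),cv2.minEnclosingCircle(np.float32(g)),cv2.fitEllipse(np.float32(g)))
np.save("mark.npy",g.mean(0))
E
python3 plate.py w1
```

```text
[ 0.4892 -0.2017  0.1995] 1.95
plate []
plate_mark [([313.3, 157.5], 0.7, [[0.5087, -0.1944, 0.026]])]
z [ 0.51177389 -0.19374073  0.0260853 ]
plate ((507.0285949707031, -194.9560546875), (55.993202209472656, 80.08937072753906), 70.2840805053711)
ring 111 ((519.2796630859375, -207.15884399414062), 11.813724517822266) ((519.594482421875, -207.03440856933594), (21.595224380493164, 21.820514678955078), 157.41481018066406)
```

View pics/w1.png

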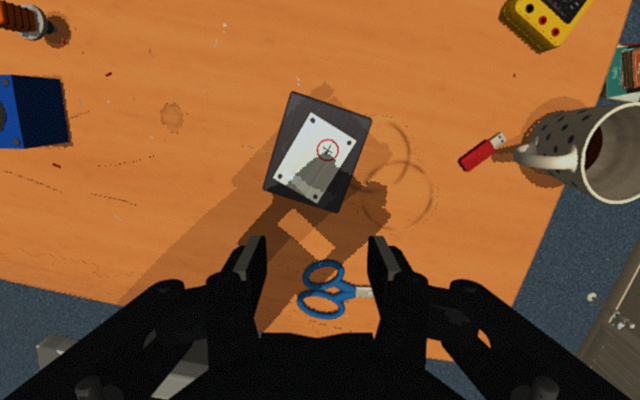

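Wrist view: the ring is at pixel (327,150), world (0.5195, -0.207), and its offset from the plate centre matches the drawing. Now to the stand.

```bash
python3 -c "
from h import *
go([.49,.13,.22],.2)"
```

```text
delta [0.0669, -0.3261, -0.0206] [0.0005, -0.0002, -0.0012] pos [ 0.4888 -0.2029  0.1995] t 2.1
```

Emit:
{"op": "carry_out", "data": {
  "deltas": [0.011,-0.054,-0.004,0,0,0,0.022,-0.108,-0.008,0,0,0,0.033,-0.162,-0.012,0,0,0,0.044,-0.216,-0.016,0,0,0,0.055,-0.27,-0.02,0,0,0]
}}

```text
time: 2.72
eef_pos: [0.4893, 0.0743, 0.2198]
tcp_rot: [0.995, 0.099, 0.001, 0.0]
contact_force: [1.0, -0.5, 0.5]
opening: 0.6
finger_force: 0.0
```

Emit:
{"op": "carry_out", "data": {
  "deltas": [0.012,-0.056,0,0,0,0,0.012,-0.056,0,0,0,0,0.012,-0.056,0,0,0,0]
}}

```text
time: 3.1
eef_pos: [0.49, 0.1302, 0.2193]
tcp_rot: [0.995, 0.1, -0.0, 0.0]
contact_force: [-0.6, -0.0, -0.6]
opening: 0.601
finger_force: 0.0
```

```bash
cat > punch.py <<'E'
from h import *
import sys
s=ctrl.get_state();im,d=ctrl.read_camera("wrist");c=cam("wrist",s)
cv2.imwrite(f"pics/{sys.argv[1]}.png",im[...,::-1]);np.save(sys.argv[1]+"_im.npy",im);np.save(sys.argv[1]+"_d.npy",d)
print(np.round(s["eef_pos"],4),s["time"])
for q in("punch","stand"):print(q,[(np.round(r["uv"],1).tolist(),round(r["score"],2),np.round(atz(c,[r["uv"]],.1 if q=="punch" else .06),4).tolist()) for r in ctrl.find_in("wrist",q)][:3])
h=cv2.cvtColor(im,cv2.COLOR_RGB2HSV).astype(int);P=cloud(c,d)
near=(abs(P[...,0]-.503)<.06)&(abs(P[...,1]-.133)<.06)
b=(near&(h[...,0]>105)&(h[...,0]<130)&(h[...,1]>100)&(P[...,2]>.055)&(P[...,2]<.066)).astype(np.uint8)
v,u=np.nonzero(b);m=atz(c,np.c_[u,v],.06)[:,:2]*1000
print("stand",cv2.minAreaRect(np.float32(m)))
t=near&(P[...,2]>.113);q=P[t];print("top z",np.percentile(q[:,2],[5,50,95]))
for lo,hi,zz in((.1155,.121,.118),(.121,.13,.123),(.064,.072,.068)):
    t=(near&(P[...,2]>lo)&(P[...,2]<hi)&~(b>0)).astype(np.uint8);v,u=np.nonzero(t)
    if len(u)>5: m=atz(c,np.c_[u,v],zz)[:,:2]*1000;print(zz,len(u),m.mean(0),cv2.minAreaRect(np.float32(m)),cv2.minEnclosingCircle(np.float32(m)))
E
python3 punch.py w2
```

```text
[0.49   0.1302 0.2193] 3.1
punch [([229.4, 144.6], 0.91, [[0.5146, 0.2121, 0.1]]), ([319.9, 180.1], 0.79, [[0.4992, 0.129, 0.1]]), ([357.8, 88.5], 0.71, [[0.5814, 0.114, 0.1]])]
stand [([322.0, 152.2], 0.67, [[0.5186, 0.1304, 0.06]])]
stand ((496.995849609375, 128.42218017578125), (70.68275451660156, 68.61896514892578), 9.676566123962402)
top z [0.2452344  0.29856003 0.31872155]
0.118 516 [498.44560632 129.06533596] ((497.3817138671875, 128.789306640625), (24.087587356567383, 25.017744064331055), 11.445098876953125) ((497.7393493652344, 128.78021240234375), 15.897148132324219)
0.123 303 [497.14053509 128.76265233] ((497.1083984375, 128.83062744140625), (16.276023864746094, 16.052104949951172), 69.95480346679688) ((497.2378845214844, 128.271240234375), 8.709102630615234)
0.068 550 [504.94287326 131.16243932] ((500.5921630859375, 129.61766052246094), (36.24209213256836, 42.942161560058594), 15.149468421936035) ((497.0841064453125, 128.76593017578125), 21.86119842529297)
```

View pics/w2.png

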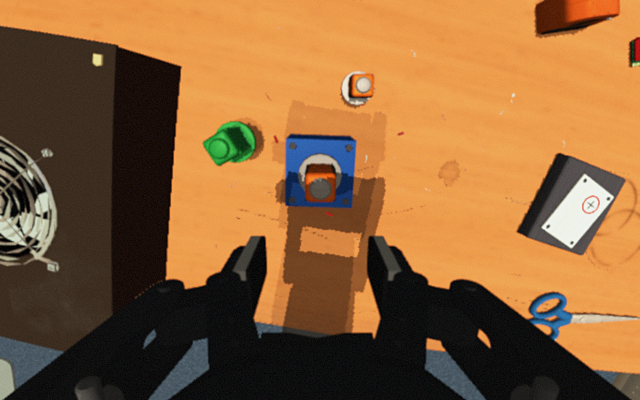

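```bash
python3 -c "
from h import *
go([.497,.1287,.078],.2)"
```

```text
delta [0.0066, 0.0022, 0.1413] [0.0002, 0.0002, -0.002] pos [0.4901 0.1296 0.2193] t 3.25
```

Emit:
{"op": "carry_out", "data": {
  "deltas": [0.0065,0.002,0.035,0,0,0,0.0065,0.002,0.075,0,0,0,0.0065,0.002,0.11,0,0,0,0.0065,0.002,0.13,0,0,0,0.0065,0.002,0.141,0,0,0]
}}

```text
time: 3.88
eef_pos: [0.4961, 0.1293, 0.077]
tcp_rot: [0.995, 0.099, -0.001, 0.0]
contact_force: [0.4, 0.6, -0.4]
opening: 0.598
finger_force: 0.0
```

Emit:
{"op": "carry_out", "data": {
  "deltas": [0,0,0,0,0,0,0,0,0,0,0,0,0,0,0,0,0,0,0,0,0,0,0,0,0,0,0,0,0,0],
  "grip": 20,
  "grip_force": 60
}}

```text
time: 4.5
eef_pos: [0.497, 0.1306, 0.079]
tcp_rot: [0.995, 0.1, 0.001, 0.0]
contact_force: [-0.7, -1.0, 1.0]
opening: 0.295
finger_force: 60.1
```

Emit:
{"op": "carry_out", "data": {
  "deltas": [0,0,-0.015,0,0,0,0,0,-0.035,0,0,0,0,0,-0.055,0,0,0,0,0,-0.08,0,0,0,0,0,-0.1,0,0,0],
  "grip_force": 90
}}

```text
time: 5.12
eef_pos: [0.4965, 0.1308, 0.18]
tcp_rot: [0.995, 0.1, 0.001, -0.0]
contact_force: [0.7, 0.1, -2.4]
opening: 0.293
finger_force: 88.8
```

Emit:
{"op": "carry_out", "data": {
  "deltas": [0,0,0,0,0,0,0,0,0,0,0,0]
}}

```text
time: 5.38
eef_pos: [0.4959, 0.1307, 0.1776]
tcp_rot: [0.995, 0.1, -0.001, -0.0]
contact_force: [0.0, -0.2, -1.8]
opening: 0.291
finger_force: 88.8
```

```bash
python3 - <<'E'
from h import *
s=ctrl.get_state();im,d=ctrl.read_camera("wrist");c=cam("wrist",s)
cv2.imwrite("pics/w3.png",im[...,::-1]);np.save("w3_im.npy",im);np.save("w3_d.npy",d)
print({k:np.round(s[k],3).tolist() for k in("eef_pos","tcp_rot","contact_force","wrist_torque","opening")})
P=cloud(c,d);T=R.from_quat(s["tcp_rot"]).inv().apply((P-s["eef_pos"]).reshape(-1,3)).reshape(P.shape)
# in tool frame
for z0 in range(-50,60,5):
    m=(d>0)&(abs(T[...,0])<.03)&(abs(T[...,1])<.025)&(T[...,2]*1000>=z0)&(T[...,2]*1000<z0+5)
    if m.sum()>5:
        q=T[m]*1000;print(z0,m.sum(),q.min(0)[:2].round(1),q.max(0)[:2].round(1),q.mean(0).round(1))
go([.5195,-.207,.16],.2)
E
```

```text
{'eef_pos': [0.496, 0.131, 0.178], 'tcp_rot': [0.995, 0.1, -0.001, -0.0], 'contact_force': [0.044, -0.182, -1.761], 'wrist_torque': [0.008, -0.0, -0.001], 'opening': 0.291}
-50 658 [-10.9 -24.8] [13.9 24.9] [  9.8   0.1 -47.4]
-45 1938 [-11.1 -24.9] [13.8 25. ] [  2.8  -0.1 -42.8]
-40 2655 [-12.5 -24.4] [13.4 22.8] [  4.   -0.1 -37.9]
-35 593 [  7. -24.] [13.5 25. ] [ 11.7   0.3 -32.5]
-30 558 [  6. -25.] [13.2 25. ] [ 10.8   0.2 -27.4]
-25 591 [  6.1 -24.9] [13.2 24.9] [ 10.9  -0.2 -22.6]
-20 441 [  6.1 -24.9] [13.4 24.9] [ 10.8  -0.2 -17.4]
-15 477 [  6.2 -25. ] [13.2 25. ] [ 10.9   0.2 -12.6]
-10 333 [  6.2 -24.9] [12.9 24.4] [11.1 -0.3 -7.6]
-5 254 [  9.9 -19.2] [13.1 19.1] [12.1 -0.1 -2.7]
0 140 [ 11.1 -11.8] [13.1 11.6] [12.4 -0.1  2.7]
5 120 [  5.4 -18.3] [20.4 18.2] [12.5 -0.3  7.7]
10 1227 [  4.6 -20.9] [21.6 20.7] [14.   0.  11.3]
15 86 [  8.4 -19.4] [21.7 20. ] [17.9 -0.1 16.4]
delta [-0.0439, 0.3356, 0.0171] [-0.0004, 0.0022, 0.0008] pos [0.4957 0.1306 0.1772] t 5.425
```

View pics/w3.png

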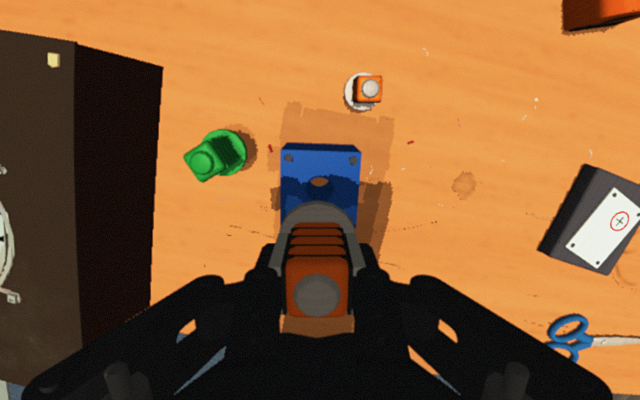

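Emit:
{"op": "carry_out", "data": {
  "deltas": [-0.006,0.048,0,0,0,0,-0.013,0.098,0.004,0,0,0,-0.02,0.15,0.008,0,0,0,-0.026,0.2,0.012,0,0,0,-0.033,0.25,0.017,0,0,0]
}}

```text
time: 6.05
eef_pos: [0.5134, -0.1223, 0.16]
tcp_rot: [0.995, 0.1, -0.001, -0.001]
contact_force: [1.2, 0.7, -2.3]
opening: 0.293
finger_force: 89.2
```

Emit:
{"op": "carry_out", "data": {
  "deltas": [-0.006,0.045,0,0,0,0,-0.01,0.075,0,0,0,0,-0.011,0.0855,0,0,0,0,-0.011,0.0855,0,0,0,0,-0.011,0.0855,0,0,0,0]
}}

```text
time: 6.68
eef_pos: [0.5201, -0.2056, 0.1608]
tcp_rot: [0.995, 0.101, -0.0, -0.001]
contact_force: [-0.6, 0.6, -2.5]
opening: 0.296
finger_force: 89.3
```

```bash
python3 -c "
from h import *
for i in range(4):
    ctrl.read_camera('wrist');s=ctrl.get_state();print(np.round(s['contact_force'],2),np.round(s['wrist_torque'],3))
    go([.5195,-.207,.1],.2,s)"
```

```text
[ 0.29  0.08 -1.73] [ 0.029 -0.036 -0.018]
delta [-0.0009, 0.0013, 0.061] [-0.0009, 0.0005, 0.0022] pos [ 0.5202 -0.2056  0.161 ] t 6.725
[ 0.72  0.21 -2.5 ] [-0.035  0.008  0.042]
delta [-0.001, 0.0012, 0.0612] [-0.0006, 0.0003, 0.0023] pos [ 0.5203 -0.2057  0.1612] t 6.775
[-0.69 -0.71 -2.45] [ 0.04  -0.025  0.026]
delta [-0.0011, 0.001, 0.0613] [-0.0003, -0.0, 0.0021] pos [ 0.5204 -0.2059  0.1613] t 6.825
[-0.18  0.62 -2.55] [-0.039  0.018  0.009]
delta [-0.0011, 0.0008, 0.0613] [-0.0002, 0.0, 0.0021] pos [ 0.5204 -0.206   0.1613] t 6.875
```

Emit:
{"op": "carry_out", "data": {
  "deltas": [-0.001,0.001,0.02,0,0,0,-0.001,0.001,0.04,0,0,0,-0.001,0.001,0.052,0,0,0,-0.001,0.001,0.058,0,0,0,-0.001,0.001,0.058,0,0,0]
}}

```text
time: 7.5
eef_pos: [0.5196, -0.208, 0.1033]
tcp_rot: [0.995, 0.1, -0.0, -0.0]
contact_force: [0.4, -0.2, -2.3]
opening: 0.298
finger_force: 89.3
```

```bash
cat > f.py <<'E'
from h import *
F=[];Z=[]
for i in range(3):
    ctrl.read_camera('wrist');s=ctrl.get_state();F.append(s['contact_force']);Z.append(s['eef_pos'])
print(np.mean(F,0).round(2),np.mean(Z,0).round(4),s["time"],(R.from_quat(s["tcp_rot"]).as_matrix()[:,2]).round(4))
E
python3 f.py
```

```text
[ 0.55  0.05 -1.65] [ 0.52   -0.2084  0.104 ] 7.65 [ 1.4e-03 -9.0e-04 -1.0e+00]
```

Emit:
{"op": "carry_out", "data": {
  "deltas": [0,-0.0005,0.002,0,0,0,0,-0.0005,0.004,0,0,0,0,-0.0005,0.0045,0,0,0,0,-0.0005,0.0045,0,0,0]
}}

```text
time: 8.15
eef_pos: [0.5194, -0.2076, 0.0988]
tcp_rot: [0.995, 0.1, -0.0, -0.0]
contact_force: [-0.2, 0.5, -2.9]
opening: 0.294
finger_force: 89.3
```

Emit:
{"op": "carry_out", "data": {
  "deltas": [0,0,0.001,0,0,0,0,0,0.002,0,0,0,0,0,0.0025,0,0,0,0,0,0.0025,0,0,0]
}}

```text
time: 8.65
eef_pos: [0.5197, -0.2077, 0.0969]
tcp_rot: [0.995, 0.1, 0.0, 0.0]
contact_force: [-1.1, 0.6, 0.9]
opening: 0.294
finger_force: 89.7
```

```bash
python3 f.py
```

```text
[-0.63  0.56  1.93] [ 0.5197 -0.2077  0.0968] 8.8 [ 4.e-04 -3.e-04 -1.e+00]
```

Emit:
{"op": "carry_out", "data": {
  "deltas": [0,0,0.0004,0,0,0,0,0,0.0008,0,0,0,0,0,0.0012,0,0,0,0,0,0.0012,0,0,0]
}}

```text
time: 9.3
eef_pos: [0.5198, -0.2078, 0.096]
tcp_rot: [0.995, 0.1, 0.0, 0.0]
contact_force: [-1.6, 1.1, 6.0]
opening: 0.294
finger_force: 90.4
```

```bash
python3 f.py
```

```text
[-1.81  2.02  6.04] [ 0.5198 -0.2078  0.096 ] 9.45 [ 5.e-04 -3.e-04 -1.e+00]
```

Emit:
{"op": "carry_out", "data": {
  "deltas": [-0.0001,-0.0001,0.0002,0,0,0,-0.0002,-0.0003,0.0005,0,0,0,-0.0002,-0.0003,0.0008,0,0,0,-0.0002,-0.0003,0.0008,0,0,0]
}}

```text
time: 9.95
eef_pos: [0.5198, -0.2077, 0.0957]
tcp_rot: [0.995, 0.1, 0.0, 0.0]
contact_force: [-2.5, 1.2, 8.5]
opening: 0.294
finger_force: 90.6
```

```bash
python3 f.py
```

```text
[-1.51  1.09  7.66] [ 0.5198 -0.2078  0.0957] 10.1 [ 1.1e-03 -8.0e-04 -1.0e+00]
```

Emit:
{"op": "carry_out", "data": {
  "deltas": [-0.0001,-0.0001,0.0004,0,0,0,-0.0002,-0.0002,0.0008,0,0,0,-0.0002,-0.0002,0.0012,0,0,0,-0.0002,-0.0002,0.0012,0,0,0]
}}

```text
time: 10.6
eef_pos: [0.5198, -0.2078, 0.0951]
tcp_rot: [0.995, 0.1, 0.001, 0.001]
contact_force: [-2.1, 1.8, 10.1]
opening: 0.292
finger_force: 90.9
```

```bash
python3 f.py
```

```text
[-2.68  1.57  9.88] [ 0.5198 -0.2078  0.0951] 10.75 [ 0.0015 -0.0011 -1.    ]
```

Emit:
{"op": "carry_out", "data": {
  "deltas": [-0.0001,-0.0001,0.0003,0,0,0,-0.0002,-0.0002,0.0006,0,0,0,-0.0002,-0.0002,0.0006,0,0,0,-0.0002,-0.0002,0.0006,0,0,0,-0.0002,-0.0002,0.0006,0,0,0]
}}

```text
time: 11.38
eef_pos: [0.5198, -0.2077, 0.0949]
tcp_rot: [0.995, 0.1, 0.001, 0.001]
contact_force: [-2.8, 0.9, 10.7]
opening: 0.294
finger_force: 91.1
```

```bash
python3 f.py
```

```text
[-2.38  1.72 10.81] [ 0.5198 -0.2077  0.0949] 11.525 [ 0.0021 -0.0014 -1.    ]
```

Emit:
{"op": "carry_out", "data": {
  "deltas": [0,0,0.0004,0,0,0,0,0,0.0004,0,0,0,0,0,0.0004,0,0,0,0,0,0.0004,0,0,0,0,0,0.0004,0,0,0]
}}

```text
time: 12.15
eef_pos: [0.5198, -0.2077, 0.0947]
tcp_rot: [0.995, 0.1, 0.001, 0.001]
contact_force: [-2.8, 1.8, 11.9]
opening: 0.295
finger_force: 91.2
```

Emit:
{"op": "carry_out", "data": {
  "deltas": [0,0,0,0,0,0,0,0,0,0,0,0,0,0,0,0,0,0,0,0,0,0,0,0,0,0,0,0,0,0]
}}

```text
time: 12.78
eef_pos: [0.5199, -0.2078, 0.0947]
tcp_rot: [0.995, 0.1, 0.001, 0.001]
contact_force: [-3.3, 2.4, 11.0]
opening: 0.295
finger_force: 91.2
```

Emit:
{"op": "carry_out", "data": {
  "deltas": [0,0,-0.001,0,0,0,0,0,-0.002,0,0,0,0,0,-0.004,0,0,0,0,0,-0.008,0,0,0,0,0,-0.015,0,0,0]
}}

```text
time: 13.4
eef_pos: [0.5177, -0.2064, 0.1058]
tcp_rot: [0.995, 0.1, -0.001, -0.001]
contact_force: [-0.2, 0.5, -2.2]
opening: 0.293
finger_force: 89.5
```

Emit:
{"op": "carry_out", "data": {
  "deltas": [0,0,-0.02,0,0,0,0,0,-0.04,0,0,0,0,0,-0.06,0,0,0,0,0,-0.07,0,0,0,0,0,-0.07,0,0,0]
}}

```text
time: 14.02
eef_pos: [0.5189, -0.2072, 0.1776]
tcp_rot: [0.995, 0.1, 0.0, 0.0]
contact_force: [0.4, 0.3, -2.7]
opening: 0.29
finger_force: 89.5
```

```bash
python3 - <<'E'
from h import *
s=ctrl.get_state();print(s["contact_force"].round(2) if hasattr(s["contact_force"],"round") else s["contact_force"])
go([.497,.1287,.178],.2,s)
E
python3 f.py
```

```text
[ 0.44  0.27 -2.68]
delta [0.0455, -0.3335, -0.0007] [0.0008, -0.0008, 0.0008] pos [ 0.5189 -0.2072  0.1776] t 14.025
[-0.05  0.17 -2.64] [ 0.5182 -0.2068  0.1762] 14.175 [-0.0019  0.0012 -1.    ]
```

Emit:
{"op": "carry_out", "data": {
  "deltas": [0.0065,-0.048,0,0,0,0,0.013,-0.098,0,0,0,0,0.02,-0.15,0,0,0,0,0.027,-0.2,0,0,0,0,0.034,-0.25,0,0,0,0]
}}

```text
time: 14.8
eef_pos: [0.5013, 0.0463, 0.1762]
tcp_rot: [0.995, 0.1, -0.001, -0.0]
contact_force: [0.7, -0.4, -2.4]
opening: 0.294
finger_force: 89.6
```

Emit:
{"op": "carry_out", "data": {
  "deltas": [0.006,-0.045,0,0,0,0,0.01,-0.075,0,0,0,0,0.0115,-0.0835,0,0,0,0,0.0115,-0.0835,0,0,0,0,0.0115,-0.0835,0,0,0,0]
}}

```text
time: 15.42
eef_pos: [0.4969, 0.1278, 0.1768]
tcp_rot: [0.995, 0.1, -0.0, 0.0]
contact_force: [-0.3, -0.3, -2.7]
opening: 0.29
finger_force: 89.7
```

```bash
python3 - <<'E'
from h import *
s=ctrl.get_state();im,d=ctrl.read_camera("wrist");c=cam("wrist",s)
cv2.imwrite("pics/w4.png",im[...,::-1])
P=cloud(c,d);T=R.from_quat(s["tcp_rot"]).inv().apply((P-s["eef_pos"]).reshape(-1,3)).reshape(P.shape)
m=(d>0)&(abs(T[...,0])<.03)&(abs(T[...,1])<.025)&(T[...,2]>.008)&(T[...,2]<.013);q=T[m]*1000
print("collar",q.max(0).round(1),q.min(0).round(1),q.mean(0).round(1))
for z0 in(-30,-15,0):
    m=(d>0)&(abs(T[...,0])<.03)&(abs(T[...,1])<.01)&(abs(T[...,2]*1000-z0)<4);print(z0,np.median(T[m],0).round(4))
for r in ctrl.find_in("wrist","plate_mark"):print(r["uv"],r["score"],atz(c,[r["uv"]],.026).round(4))
h=cv2.cvtColor(im,cv2.COLOR_RGB2HSV).astype(int)
w=((P[...,2]>.015)&(P[...,2]<.035)&(h[...,1]<60)&(h[...,2]>120)&(abs(P[...,0]-.515)<.06)&(abs(P[...,1]+.2)<.06)).astype(np.uint8)
w=cv2.morphologyEx(w,cv2.MORPH_CLOSE,np.ones((15,15)));v,u=np.nonzero(w)
print("plate",cv2.minAreaRect(np.float32(atz(c,np.c_[u,v],.026)[:,:2]*1000)))
h3=cv2.cvtColor(np.load("w3_im.npy"),cv2.COLOR_RGB2HSV).astype(int)
b=(h[...,0]>105)&(h[...,0]<130)&(h[...,1]>100)&(abs(P[...,2]-.06)<.006);v,u=np.nonzero(b);print("stand",cv2.minAreaRect(np.float32(atz(c,np.c_[u,v],.06)[:,:2]*1000)))
go([.497,.1287,.09],.2,s)
E
python3 f.py
```

```text
collar [21.6 20.6 13. ] [  4.6 -20.8   9. ] [13.7 -0.  11.1]
-30 [ 0.0125  0.0001 -0.0303]
-15 [ 0.0125  0.0002 -0.0145]
0 [ 0.0125 -0.0003 -0.0006]
[601.0, 228.9] 0.64 [[ 0.5074 -0.1916  0.026 ]]
[595.1, 12.5] 0.36 [[ 0.7057 -0.0921  0.026 ]]
plate ((507.9228820800781, -199.2239990234375), (66.10115051269531, 85.66603088378906), 70.46835327148438)
stand ((497.6017150878906, 128.61721801757812), (70.04485321044922, 69.04989624023438), 9.604970932006836)
delta [0.0004, -0.0009, 0.0868] [0.0004, 0.0006, -0.0003] pos [0.4969 0.1278 0.1768] t 15.425
[-0.09  0.18 -2.1 ] [0.497  0.128  0.1771] 15.675 [ 0.e+00 -1.e-04 -1.e+00]
```

View pics/w4.png

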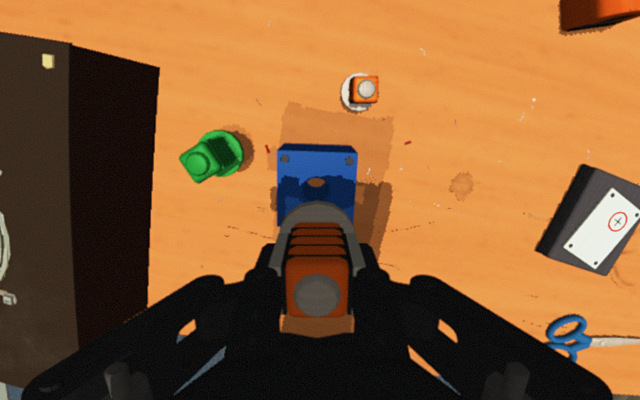

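Emit:
{"op": "carry_out", "data": {
  "deltas": [0,-0.001,0.015,0,0,0,0,-0.001,0.035,0,0,0,0,-0.001,0.05,0,0,0,0,-0.001,0.06,0,0,0,0,-0.001,0.065,0,0,0]
}}

```text
time: 16.3
eef_pos: [0.4963, 0.1298, 0.1113]
tcp_rot: [0.995, 0.1, -0.001, -0.0]
contact_force: [-1.2, 0.5, -1.9]
opening: 0.294
finger_force: 89.7
```

```bash
python3 f.py
```

```text
[-0.14  0.21 -1.4 ] [0.4965 0.1298 0.1117] 16.45 [ 2.e-04 -0.e+00 -1.e+00]
```

Emit:
{"op": "carry_out", "data": {
  "deltas": [0,0.0005,0.006,0,0,0,0,0.0005,0.012,0,0,0,0,0.0005,0.018,0,0,0,0,0.0005,0.023,0,0,0,0,0.0005,0.026,0,0,0]
}}

```text
time: 17.08
eef_pos: [0.4965, 0.1293, 0.0856]
tcp_rot: [0.995, 0.1, -0.0, -0.0]
contact_force: [-0.2, 0.5, -2.2]
opening: 0.294
finger_force: 89.7
```

```bash
python3 f.py
```

```text
[ 0.17  0.11 -2.28] [0.4964 0.1293 0.0856] 17.225 [-4.e-04 -0.e+00 -1.e+00]
```

Free so far. I'll lower it gently until the collar touches.

Emit:
{"op": "carry_out", "data": {
  "deltas": [0,0,0.002,0,0,0,0,0,0.004,0,0,0,0,0,0.006,0,0,0,0,0,0.0065,0,0,0,0,0,0.0065,0,0,0]
}}

```text
time: 17.85
eef_pos: [0.4967, 0.1293, 0.0796]
tcp_rot: [0.995, 0.1, -0.0, -0.0]
contact_force: [0.1, -0.2, -1.7]
opening: 0.289
finger_force: 89.7
```

```bash
python3 f.py
```

```text
[ 0.01  0.16 -1.94] [0.4967 0.1293 0.0797] 18.0 [ 2.e-04  0.e+00 -1.e+00]
```

Emit:
{"op": "carry_out", "data": {
  "deltas": [0,0,0.0005,0,0,0,0,0,0.001,0,0,0,0,0,0.0015,0,0,0,0,0,0.0015,0,0,0]
}}

```text
time: 18.5
eef_pos: [0.4968, 0.1293, 0.0791]
tcp_rot: [0.995, 0.1, -0.0, 0.0]
contact_force: [-3.0, -0.8, 5.6]
opening: 0.296
finger_force: 90.6
```

```bash
python3 f.py
```

```text
[-3.61 -0.81  5.6 ] [0.4968 0.1293 0.0791] 18.65 [-3.e-04 -1.e-04 -1.e+00]
```

Emit:
{"op": "carry_out", "data": {
  "deltas": [0,0,-0.0005,0,0,0,0,0,-0.0005,0,0,0]
}}

```text
time: 18.9
eef_pos: [0.4968, 0.1293, 0.0791]
tcp_rot: [0.995, 0.1, 0.0, 0.0]
contact_force: [-4.0, -0.6, 5.6]
opening: 0.296
finger_force: 90.6
```

Emit:
{"op": "carry_out", "data": {
  "deltas": [0,0,0,0,0,0,0,0,0,0,0,0,0,0,0,0,0,0,0,0,0,0,0,0,0,0,0,0,0,0],
  "grip": 60,
  "grip_force": 20
}}

```text
time: 19.52
eef_pos: [0.4967, 0.1293, 0.0786]
tcp_rot: [0.995, 0.1, 0.0, 0.0]
contact_force: [0.5, -0.2, 0.2]
opening: 0.599
finger_force: 0.0
```

Emit:
{"op": "carry_out", "data": {
  "deltas": [0,0,-0.02,0,0,0,0,0,-0.05,0,0,0,0,0,-0.09,0,0,0,0,0,-0.14,0,0,0,0,0,-0.14,0,0,0]
}}

```text
time: 20.15
eef_pos: [0.4996, 0.1295, 0.2241]
tcp_rot: [0.995, 0.1, 0.005, 0.0]
contact_force: [-0.6, 0.3, -0.0]
opening: 0.597
finger_force: 0.0
```

```bash
python3 f.py; python3 punch.py w5
```

```text
[-0.23  0.56 -0.82] [0.497  0.1293 0.2193] 20.3 [-1.5e-03 -1.0e-04 -1.0e+00]
[0.4961 0.1293 0.2177] 20.3
punch [([314.9, 184.5], 0.97, [[0.5007, 0.1317, 0.1]]), ([357.6, 95.3], 0.95, [[0.5819, 0.1123, 0.1]]), ([227.3, 148.2], 0.73, [[0.5173, 0.2121, 0.1]])]
stand [([315.9, 160.4], 0.58, [[0.5154, 0.1339, 0.06]])]
stand ((497.20318603515625, 128.28726196289062), (70.34541320800781, 69.0958251953125), 9.495817184448242)
top z [0.24295387 0.29650035 0.31558003]
0.118 509 [498.062      129.45235582] ((497.2474365234375, 129.57521057128906), (24.247957229614258, 24.40117073059082), 11.512746810913086) ((497.1009826660156, 129.52606201171875), 15.950089454650879)
0.123 299 [496.80771308 129.33348425] ((496.8346252441406, 129.92300415039062), (16.366701126098633, 16.600400924682617), 30.833147048950195) ((496.8797302246094, 129.4945068359375), 8.775277137756348)
0.068 545 [504.6553756 131.2141741] ((500.5626525878906, 130.38333129882812), (35.93408203125, 42.76144027709961), 13.375039100646973) ((496.9633483886719, 129.4138641357422), 21.818538665771484)
```

View pics/w5.png

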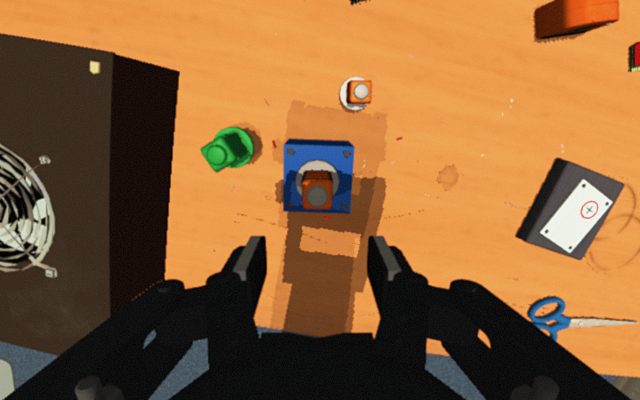

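The punch is seated and upright: (317,190) in the picture, about 1 mm from the hole's axis. The plate looks undisturbed and the gripper is clear, so I'm handing in.

```bash
python3 -c "
from plant import ctrl
print(ctrl.sign_off())"
```

```text
the job is handed in; nothing more can be done
None
```

The job is handed in, verdict not reported: the punch was pressed upright in the ring at about 13–14 N for over a second, lifted straight off, and set back down fully in its stand about 1 mm off the hole's axis, with the plate and the other things left undisturbed as far as the pictures show.

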